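Clamp a six-well plate on the shaker with its ratchet eccentric

TASK

The six-well plate lies loose in its nest on the plate shaker. Clamp it: work the ratchet lever of the eccentric back and forth until the eccentric's high point stands squarely on the sprung plunger and the pad presses the plate home against the end stop, then let go of the lever. Handle nothing but the lever: keep the gripper and arm off the plate, the eccentric, the plunger and the pad, and leave everything else on the bench and the platform where it is.

Things in the scene. Friction and masses are not known exactly. Their poses are not given: they have to be found in the camera images.
- shaker: White bench-top plate shaker; fixed. Aluminium platform 270 (x) x 356 mm (y), its top 92 mm above the bench. Origin: on the bench under the platform's middle; x points away from the front panel (display, dial; facing the robot), y along the platform's long side. Plate nest on the +y half, clamp on the -y half; a 12 mm high rim along the -y edge, 10 mm along the rear.
- cam_axis (a point): Fixed vertical axis of the eccentric and of the ratchet lever, at shaker (40, -95) mm. The point lies at the top of the eccentric disc, 32 mm above the platform; a small dark bolt head marks it from above.
- cam: The eccentric: bright steel disc, 48 mm in diameter, 12 mm thick (20 to 32 mm above the platform), its middle 8 mm off the axis, on a 16-tooth ratchet wheel. Origin on the axis at platform level. The lever drives it clockwise (from above) only; friction keeps it where it is left. It starts 112 to 206 degrees short of the plunger. Past the high point the pad slackens and another full turn is needed.
- cam_high (a point): High point of the eccentric: on the disc's rim where it is farthest (32 mm) from the axis, 26 mm above the platform. A small dark punch mark on the disc's top face stands beside it.
- plunger_tip (a point): Tip of the 12 mm steel ball on the end of the sprung plunger, in the shaker's +y direction from the axis, 26 mm above the platform. At rest 22 mm from the axis, 32 mm when the high point is on it. The plunger slides along the shaker's y in an aluminium guide block whose top is 34 mm above the platform; a spring returns it towards the axis.
- plunger: The sprung plunger that carries ball and pad. Origin: middle of the ball, 6 mm beyond plunger_tip.
- grip_post (a point): Top of the black upright grip post at the end of the flat steel ratchet lever: post 14 mm in diameter, 10 to 65 mm above the platform, its middle 100 mm from the cam axis. Force at the post: under 1 N swinging back or in lost motion; 4.5 N driving the free eccentric, up to 7.5 N on the rise against the plunger (most 40 degrees short), 4.5 N again on the high point, 2 N beyond.
- lever: The ratchet lever; arm top 9, pawl housing 18 mm above the platform. It swings level about the cam axis, 0.66 rad to either side of the shaker's -x direction, between two 16 mm high stop pins. Clockwise from above (post towards +y, the plate's side) it drives the eccentric; back, it clicks over a tooth every 22.5 degrees: a driving swing begins with up to one tooth of lost motion; a full one gives three.
- plate: The six-well plate with lid to be clamped, clear and white plastic, 85 (x) x 127.5 (y) x 19 mm high, loose. Origin: centre of its underside; its y runs along the shaker's y. It lies on the platform between two 8 mm high steel guide rails, about 3 to 5.5 mm short of the end stop.
- pad: Sprung pressure pad with a rubber face 36 mm wide, on the plate end of the plunger and carried along by it; origin at the middle of the plunger's ball while its spring is relaxed. Once the plate is home the pad yields, pressing with 10 N at first and about 18 N on the high point.
- end_stop (a point): Middle of the face of the fixed steel end stop (70 mm wide, 14 mm high), at shaker (40, 120.5) mm, 7 mm above the platform; it faces the shaker's -y. With the plate home, the plate's origin lies 63.75 mm from this face.
- dishes: Two stacked clear culture dishes, 58 mm in diameter, 29 mm high together, on the rubber mat at the front of the platform's +y half. Origin: centre of the underside. Bystander.
- spare_plate: A second six-well plate like the first, lying on the bench to the right (-y) of the shaker. Bystander.
- bottle: Amber reagent bottle with blue cap, 70 mm in diameter, 140 mm high, on the bench to the left. Bystander.
- tube_rack: Blue rack with capped tubes, 100 x 240 mm, 110 mm high, on the bench to the left. Bystander.
- tip_box: Open box of white pipette tips, 90 x 125 mm, 57 mm high, at the back right. Bystander.
- pipette: Grey and white pipette, 290 mm long, 24 mm thick, lying on the bench to the right. Bystander.
- marker: Black marker pen, 135 mm long, 13 mm thick, lying on the bench to the left of the shaker's front. Bystander.

How it is judged:
On the way:
1. the eccentric has met the plunger and pushed it in by 3 mm (y of plunger_tip in the frame of shaker above -0.07 m), for 0.1 s.
At the end, for the whole second after the job is handed in: The eccentric's high point stands on the plunger's ball (cam_high within 9 mm of plunger_tip, about 16 degrees either way), the pad presses on the plate with more than 10 N, the plate lies flat and still with its far end within 1.7 mm of the end stop (distance between cam_high and plunger_tip below 0.009 m and contact force between pad and plate above 10 N and y of plate in the frame of shaker above 0.055 m and angle between plate's own z axis and vertical below 0.05 rad and linear speed of plate below 0.01 m/s); the robot touches nothing.
It fails at once if the gripper or arm presses on the plate (contact force between any of the fingers, the arm and plate above 1 N).
It fails at once if the gripper or arm presses on the eccentric, the plunger or its pad (contact force between any of the fingers, the arm and cam above 1.5 N or contact force between any of the fingers, the arm and plunger above 1.5 N).
It fails at once if a bystander is moved by more than 20 mm (distance of any of dishes, spare_plate, bottle, tube_rack, tip_box, pipette, marker from where it was at the start of the episode above 0.02 m).
It also fails if it takes over 72 s, if anything falls off the work surface, if the arm or the gripper's body presses on something with over 40 N, if the wrist force passes 120 N, or if a joint passes its speed limit or range.

ROBOT

A 6-joint arm with a two-finger parallel gripper is mounted at the origin on the work surface. World frame = base frame: x ahead of the robot, y to its left, z up, the work surface at z = 0. Lengths are in m, angles in rad, forces in N, time in s.
With the tool pointing down it reaches from about 0.325 to 0.75 m from the base axis. Payload 7.6 kg.
Tool frame: the origin (TCP) lies midway between the tips of the shut fingers; the grasp point (between the pads) lies behind it (grasp_offset is the z of the grasp point in the tool frame, in m); z points along the fingers, y is the line along which they close (so a half turn about z gives the same grasp; the last joint's range is limited). The gripper opens to 85 mm and grips with 20 to 120 N. Pads are 22 mm wide; open, the fingers measure 114 mm over their backs; the gripper's body (76 mm by 85 mm) begins 54 mm behind the grasp point. The pads swing forward as they close: fully open they stand 13 mm farther back than shut.
Start: joints at [-1.175, 0.052, 1.401, -0, 1.689, -0.07], TCP at [0.236, -0.469, 0.231] pointing down, gripper open.
Joint ranges: [-2.9, 2.9], [-0.91, 2.17], [0.12, 2.37], [-1.06, 4.2], [0.26, 2.73], [-2.93, 2.93]. Speed limits (rad/s): [2.57, 2.57, 3.01, 3.14, 3.14, 3.14].

INTERFACE

Orientations are given as a rotation vector (axis times angle).
In Python, from station import * gives the robot as it stands. The module is installed in compiled form; this text tells all that it offers. Calls block until the motion is done:
- move_pose(position, orientation): joint-space move of the TCP to a pose.
- move_l(position, rate=0.15, orientation=None, until_force=None): straight line of the TCP; orientation=None keeps the orientation; rate is the mean speed in m/s. With until_force (N) it stops when the force on the tool has changed by that much, and returns True; else False.
- goto_joints(angles): joint-space move.
- command_gripper(opening): finger opening in m; the grip force is fixed at half the most; returns when the fingers have stopped.
- wait(seconds).
- solve_ik(position, orientation): joint angles nearest the present ones, or None.
- sense(): the state.
- read_camera(name): name is "side" or "top"; returns a dict with "color" (480x640x3 uint8, red, green, blue), "z_map" (480x640 float32, m along the optical axis (not along the pixel's ray), 0 where there is no reading), "intrinsics" (3x3 intrinsics, pixels), "k1" (the pictures are not rectified: a ray, as slopes to the right and down, at radius r is drawn at 1 + k1 r^2 times it, then the intrinsics apply), "cam_to_world" (4x4, takes a point from camera to world coordinates). Camera axes: x right, y down, z forward; pixel columns grow to the right and rows downward; lengths in m; the calibration is good to about 2 mm. A picture is of the moment at which its call begins.
A pose or a line that the arm cannot do raises Unreachable and nothing moves.
- sign_off(): hands the job in; it is judged then, once.
The state is a dict: "t": time; "joint_pos": joint angles; "qd": joint speeds; "joint_torque": joint torques, N m; "tcp_pos": TCP position; "ee_rot": TCP orientation; "ft_force": force on the tool from outside, world axes, zero at the start; "wrist_torque": the same for the moment, N m; "grip_width": finger opening in m; "finger_force": force on a finger pad.
Only numpy, scipy, OpenCV 4.12 (cv2) and the standard library are available. Lean on these libraries where they do the work, as an engineer would, in place of code of your own. Each camera call takes 0.05 s, during which the arm holds its last target. There are 200 camera calls.

## Working session

There is one attempt and no reset: what is moved stays moved. The work goes in short steps, each a Python script; the robot and the scene stay as the last script left them, time stands still between calls to the robot, and variables do not carry over. Pictures are saved under pics/ and viewed, at most 10 in all, crops included, and the job is handed in when it is done.

```bash
mkdir -p pics; cat > h.py <<'E'
from station import *
import numpy as np, cv2
def snap(n,f):
    c=read_camera(n); cv2.imwrite('pics/'+f+'.png',c['color'][:,:,::-1]); np.savez('pics/'+f,**{k:c[k] for k in c}); return c
def px2w(c,u,v,z=None):
    K=np.array(c['intrinsics']);k1=float(c['k1'])
    T=np.array(c['cam_to_world'])
    p=cv2.undistortPoints(np.array([[[u,v]]],float),K,np.array([k1,0,0,0.]))[0,0]
    d=T[:3,:3]@np.array([p[0],p[1],1.]);o=T[:3,3]
    if z is None:
        s=float(c['z_map'][int(round(v)),int(round(u))])
    else: s=(z-o[2])/d[2]
    return o+s*d
E
python3 - <<'E'
from h import *
for n in('top','side'):
    c=snap(n,n+'0'); print(c['cam_to_world'],c['intrinsics'],c['k1'])
print(sense())
E
```

```text
[[-0.01174576 -0.99122054  0.13169614  0.31590471]
 [-0.99982822  0.00975378 -0.01576042  0.0311201 ]
 [ 0.01433752 -0.13185863 -0.99116484  1.48520532]
 [ 0.          0.          0.          1.        ]] [[456.11333607   0.         318.75475357]
 [  0.         456.11333607 242.46519699]
 [  0.           0.           1.        ]] -0.05621360870637024
[[-0.92777361 -0.24196583  0.28405751  0.13601039]
 [-0.37289026  0.62925451 -0.68190294  0.93893397]
 [-0.01374726 -0.73857383 -0.67403242  1.00918323]
 [ 0.          0.          0.          1.        ]] [[520.31445797   0.         317.52928684]
 [  0.         520.31445797 239.63842815]
 [  0.           0.           1.        ]] 0.00475974497883434
{'t': 0.1, 'joint_pos': array([-1.17531051e+00,  5.27960916e-02,  1.40162753e+00,  2.57281698e-05,
        1.68857741e+00, -7.02623037e-02]), 'qd': array([-1.07681108e-03, -1.91051555e-03, -2.96186768e-03, -1.98115320e-05,
        1.71632526e-03,  1.37437548e-03]), 'joint_torque': array([ 8.25684092e-04, -3.82582569e+01, -3.60986280e+01, -2.08174865e-04,
        4.76034736e-03, -6.48574527e-06]), 'tcp_pos': array([ 0.23571617, -0.46881477,  0.23054277]), 'ee_rot': array([-3.05543471e+00, -7.24683808e-01,  3.18409491e-04]), 'ft_force': array([0.19676206, 0.09881583, 0.09599946]), 'wrist_torque': array([ 0.00729621, -0.00327178,  0.00510818]), 'finger_force': 0.0, 'grip_width': 0.0851961593197908}
```

View pics/top0.png

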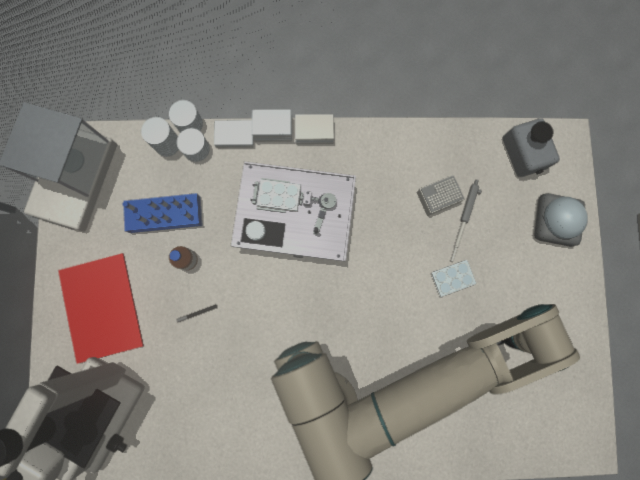

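View pics/side0.png

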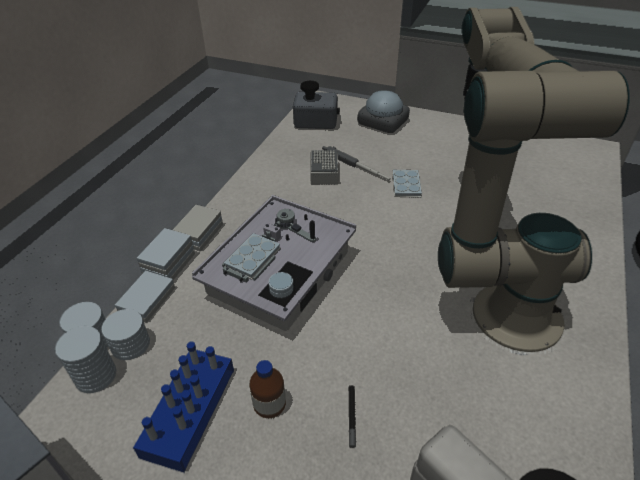

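The top view shows the shaker at about (232-355, 163-263), with the eccentric near (328,201) and the lever post near (318,228). The side view shows the post at (312,230). I'll enlarge both.

```bash
python3 - <<'E'
import cv2
a=cv2.imread('pics/top0.png')[155:270,225:365]; cv2.imwrite('pics/tc.png',cv2.resize(a,None,fx=5,fy=5,interpolation=cv2.INTER_CUBIC))
a=cv2.imread('pics/side0.png')[190:320,190:360]; cv2.imwrite('pics/sc.png',cv2.resize(a,None,fx=4.5,fy=4.5,interpolation=cv2.INTER_CUBIC))
E
```

```text
(no output)
```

View pics/tc.png

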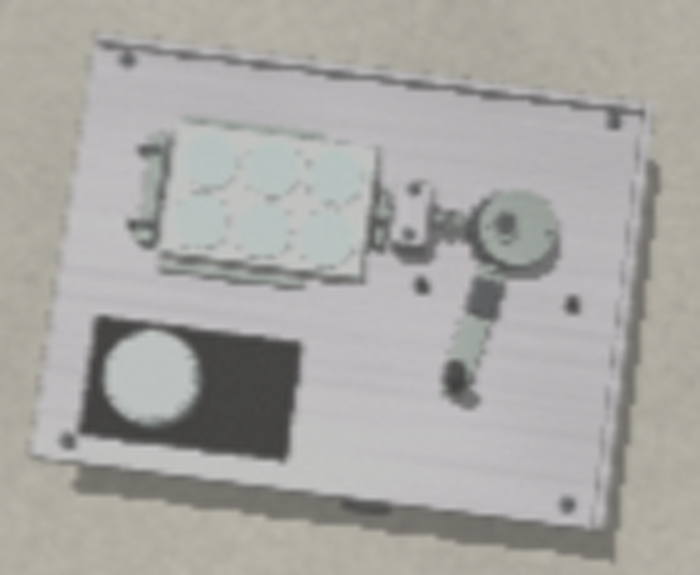

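View pics/sc.png

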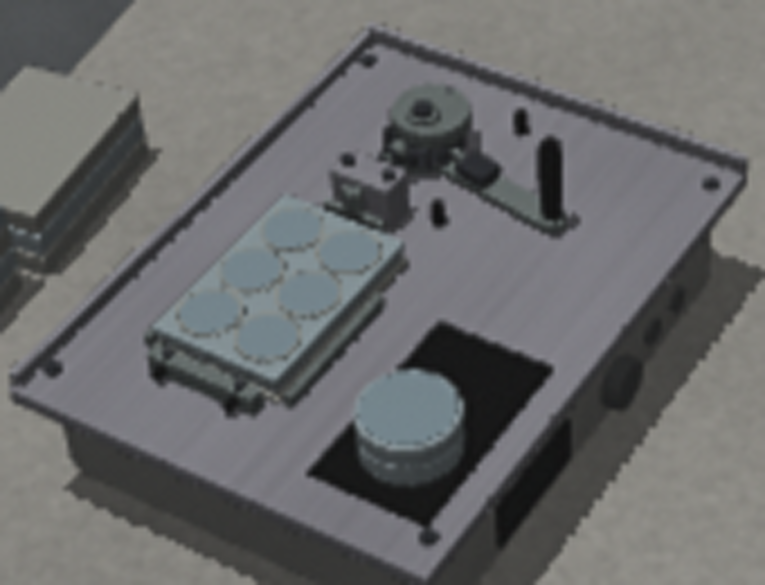

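The top crop shows the bolt at (507,224), the punch mark at (548,233), the post top around (455,368), and screws at (127,60), (613,122), (567,505) and (68,440). In the side crop the post top is at (549,142) and the bolt at (423,107).

```bash
python3 - <<'E'
from h import *
c=dict(np.load('pics/top0.npz'));s=dict(np.load('pics/side0.npz'))
t=lambda x,y,z:px2w(c,225+(x+.5)/5-.5,155+(y+.5)/5-.5,z)
q=lambda x,y,z:px2w(s,190+(x+.5)/4.5-.5,190+(y+.5)/4.5-.5,z)
S=np.array([t(*p,.092) for p in[(127,60),(613,122),(567,505),(68,440)]])
S2=np.array([q(*p,.092) for p in[(54,369),(370,60),(712,184),(430,537)]])
for n,S in(('top',S),('side',S2[[0,1,2,3]])):
    o=S.mean(0); d=(S[0]+S[3]-S[1]-S[2]);e=S[0]+S[1]-S[2]-S[3]
    yaw=np.arctan2(-d[0],d[1]);yaw2=np.arctan2(e[1],e[0]);print(n,S.round(4),o,yaw,yaw2,np.linalg.norm(d)/2,np.linalg.norm(e)/2)
    R=np.array([[np.cos(yaw),-np.sin(yaw)],[np.sin(yaw),np.cos(yaw)]])
    ax=o[:2]+R@[.04,-.095];print('axis',ax)
    f=lambda w:(R.T@(w[:2]-o[:2])*1000).round(1)
    if n=='top':
        for nm,p in dict(bolt=(507,224,.126),punch=(548,233,.124),disc=(516,229,.124),post=(455,367,.157)).items():print(nm,t(*p),f(t(*p)))
    else:
        for nm,p in dict(bolt=(423,107,.126),post=(549,142,.157),postbase=(550,215,.102)).items():print(nm,q(*p),f(q(*p)))
E
```

```text
top [[ 0.7445  0.223   0.092 ]
 [ 0.7016 -0.0829  0.092 ]
 [ 0.4597 -0.0497  0.092 ]
 [ 0.503   0.257   0.092 ]] [0.60221916 0.08684812 0.092     ] -0.1397920337047712 -0.13833738540111964 0.3093200477820858 0.243995715920288
axis [ 0.62859193 -0.01279864]
bolt [ 0.62865531 -0.01412565  0.126     ] [ 40.2 -96.3]
punch [ 0.62329565 -0.03913878  0.124     ] [  38.4 -121.8]
disc [ 0.62595052 -0.01964183  0.124     ] [  38.3 -102.1]
post [0.5355246  0.01880266 0.157     ] [-56.6 -76.7]
side [[ 0.7453  0.2217  0.092 ]
 [ 0.7013 -0.0858  0.092 ]
 [ 0.4607 -0.0514  0.092 ]
 [ 0.504   0.2555  0.092 ]] [0.60279946 0.08499039 0.092     ] -0.1410534818272458 -0.14056720461216815 0.31029269568578394 0.24337372914523508
axis [ 0.62904651 -0.01468956]
bolt [ 0.63149673 -0.01850569  0.126     ] [ 43.  -98.4]
post [0.53495997 0.01787576 0.157     ] [-57.7 -76. ]
postbase [0.53538342 0.01842394 0.102     ] [-57.4 -75.4]
```

```bash
cat >> h.py <<'E'
from scipy.spatial.transform import Rotation as Ro
AX=np.array([.6288,-.0138]); YAW=-.140; Z=.125
ex=np.array([np.cos(YAW),np.sin(YAW)]); ey=np.array([-np.sin(YAW),np.cos(YAW)])
def pose(phi,z=Z,sgn=1,r=.1):
    p=AX+r*(-np.cos(phi)*ex+np.sin(phi)*ey)
    t=sgn*(np.sin(phi)*ex+np.cos(phi)*ey)
    y=np.array([*t,0]);zz=np.array([0,0,-1.])
    return np.array([*p,z]),Ro.from_matrix(np.c_[np.cross(y,zz),y,zz]).as_rotvec()
def lever():  # phi of tool from tcp
    d=np.array(sense()['tcp_pos'])[:2]-AX
    return np.arctan2(d@ey,-(d@ex))
def swing(a,b,sgn,rate=.08,n=5,out=True):
    for f in np.linspace(a,b,n+1)[1:]:
        p,o=pose(f,sgn=sgn); move_l(p,rate,o)
        if out:
            s=sense();F=np.array(s['ft_force'])[:2]; print('phi %.3f tang %.1f rad %.1f t %.1f'%(lever(),F@(np.sin(f)*ex+np.cos(f)*ey),F@(-np.cos(f)*ex+np.sin(f)*ey),s['t']))
E
python3 - <<'E'
from h import *
for sg in(1,-1):
    for f in(-.66,0,.19,.66):
        for z in(Z,.25):
            p,o=pose(f,z,sg); j=solve_ik(p,o); print(sg,f,z,None if j is None else np.round(j,2))
E
```

```text
1 -0.66 0.125 [-0.18  0.17  1.49  0.    1.48 -2.28]
1 -0.66 0.25 [-0.18  0.11  1.31  0.    1.73 -2.28]
1 0 0.125 [-0.07  0.13  1.54 -0.    1.48 -1.5 ]
1 0 0.25 [-0.07  0.06  1.35 -0.    1.73 -1.5 ]
1 0.19 0.125 [-0.03  0.14  1.52 -0.    1.48 -1.28]
1 0.19 0.25 [-0.03  0.08  1.34 -0.    1.73 -1.28]
1 0.66 0.125 [ 0.04  0.21  1.44 -0.    1.49 -0.73]
1 0.66 0.25 [ 0.04  0.15  1.26 -0.    1.73 -0.73]
-1 -0.66 0.125 [-0.18  0.17  1.49  0.    1.48  0.87]
-1 -0.66 0.25 [-0.18  0.11  1.31  0.    1.73  0.87]
-1 0 0.125 [-0.07  0.13  1.54 -0.    1.48  1.64]
-1 0 0.25 [-0.07  0.06  1.35 -0.    1.73  1.64]
-1 0.19 0.125 [-0.03  0.14  1.52 -0.    1.48  1.87]
-1 0.19 0.25 [-0.03  0.08  1.34 -0.    1.73  1.87]
-1 0.66 0.125 [ 0.04  0.21  1.44 -0.    1.49  2.41]
-1 0.66 0.25 [ 0.04  0.15  1.26 -0.    1.73  2.41]
```

```bash
python3 - <<'E'
from h import *
p,o=pose(.19,.25); move_pose(p,o); command_gripper(.05)
p,o=pose(.19); print(move_l(p,.12,until_force=8))
command_gripper(.021)
s=sense();print(s['t'],s['grip_width'],s['finger_force'],s['tcp_pos'],s['ft_force'])
swing(.19,-.665,1,n=4)
snap('side','s1');snap('top','t1')
a=cv2.imread('pics/s1.png')[190:320,190:360]; b=cv2.imread('pics/t1.png')[155:270,225:365]
cv2.imwrite('pics/c1.png',np.vstack([cv2.resize(a,(510,390),interpolation=2)[:300],cv2.resize(b,(510,419),interpolation=2)[:300]]))
E
```

```text
False
4.1833 0.021108967920647294 0.0 [0.53426734 0.01858605 0.12516687] [-0.90572788 -0.13302437 -0.66887504]
phi -0.023 tang -0.0 rad -0.2 t 4.6
phi -0.234 tang -0.0 rad 0.0 t 5.0
phi -0.447 tang -0.2 rad -0.4 t 5.4
phi -0.660 tang -0.3 rad 0.0 t 5.8
```

View pics/c1.png

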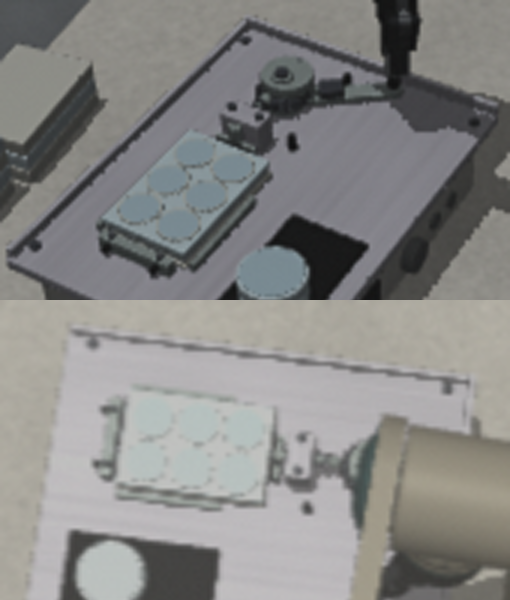

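The side view shows the lever following the gripper back to its far pin, with the eccentric in clear view there. The top view is blocked by the wrist. Next, the first drive stroke.

```bash
python3 - <<'E'
from h import *
swing(-.665,.665,1,n=12)
snap('side','s2')
swing(.665,-.665,1,n=4,out=False)
snap('side','s3')
a=[cv2.resize(cv2.imread('pics/%s.png'%f)[200:245,255:310],(440,360),interpolation=2)[:290] for f in('s2','s3')]
cv2.imwrite('pics/c2.png',np.vstack(a)); print(sense()['t'])
E
```

```text
phi -0.550 tang 0.8 rad 0.4 t 6.2
phi -0.445 tang -0.9 rad 0.1 t 6.5
phi -0.339 tang -1.6 rad 0.6 t 6.8
phi -0.228 tang -4.2 rad 2.3 t 7.1
phi -0.115 tang -3.1 rad 2.1 t 7.4
phi -0.003 tang -4.1 rad 3.6 t 7.7
phi 0.108 tang -3.6 rad 2.0 t 8.0
phi 0.219 tang -2.8 rad 2.0 t 8.3
phi 0.330 tang -4.6 rad 2.3 t 8.6
phi 0.441 tang -3.6 rad 1.6 t 8.9
phi 0.551 tang -4.1 rad 1.9 t 9.2
phi 0.662 tang -3.3 rad 2.6 t 9.4
11.8167
```

View pics/c2.png

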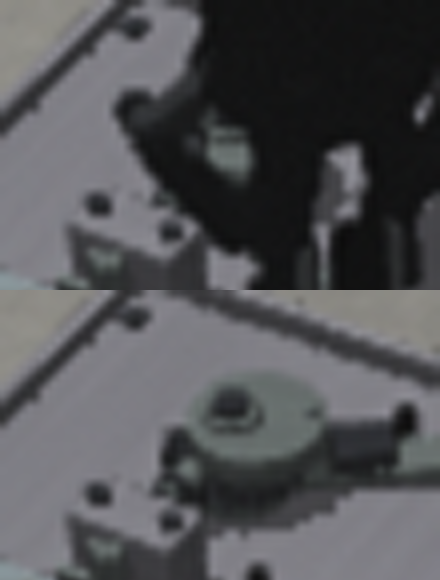

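The lower panel shows the punch mark at (314,122) within the panel, the bolt at (232,113) and the disc centre near (257,127). The scale is 8x with offset (255,200).

```bash
cat >> h.py <<'E'
def sh(c,X,Y,z,k=8,u0=255,v0=200):
    w=px2w(c,u0+(X+.5)/k-.5,v0+(Y+.5)/k-.5,z)[:2]-AX
    return np.array([w@ex,w@ey])*1000
def short(v): # degrees clockwise still to go to +y
    return np.degrees(np.arctan2(v[1],v[0])-np.pi/2)%360
E
python3 - <<'E'
from h import *
c=dict(np.load('pics/s3.npz'))
p=sh(c,314,122,.124);d=sh(c,257,127,.124);b=sh(c,232,113,.128)
print(p,d,b)
for v in(p,p-b,p-d,d,d-b):print(v,short(v))
E
```

```text
[-22.31422984 -14.43841527] [-7.07169452 -3.02276218] [ 1.35169618 -1.17770324]
[-22.31422984 -14.43841527] 122.90487362991388
[-23.66592602 -13.26071202] 119.26318800555376
[-15.24253532 -11.41565309] 126.83078850834451
[-7.07169452 -3.02276218] 113.14405519990967
[-8.4233907  -1.84505894] 102.35493966070095
```

```bash
python3 - <<'E'
from h import *
swing(-.665,.665,1,n=12)
swing(.665,-.665,1,n=4,out=False)
snap('side','s4')
a=cv2.resize(cv2.imread('pics/s4.png')[200:245,245:310],(780,540),interpolation=2)
cv2.imwrite('pics/c4.png',a); print(sense()['t'])
E
```

```text
phi -0.552 tang -2.8 rad 1.0 t 12.1
phi -0.446 tang -2.4 rad 0.2 t 12.4
phi -0.336 tang -2.6 rad 0.6 t 12.7
phi -0.225 tang -2.1 rad 1.4 t 13.0
phi -0.114 tang -3.8 rad 2.9 t 13.3
phi -0.003 tang -3.9 rad 1.8 t 13.6
phi 0.108 tang -5.1 rad 2.3 t 13.9
phi 0.220 tang -3.4 rad 4.1 t 14.2
phi 0.330 tang -4.1 rad 4.0 t 14.4
phi 0.442 tang -4.8 rad 2.7 t 14.7
phi 0.552 tang -5.7 rad 3.9 t 15.0
phi 0.664 tang -4.2 rad 2.1 t 15.3
17.6333
```

View pics/c4.png

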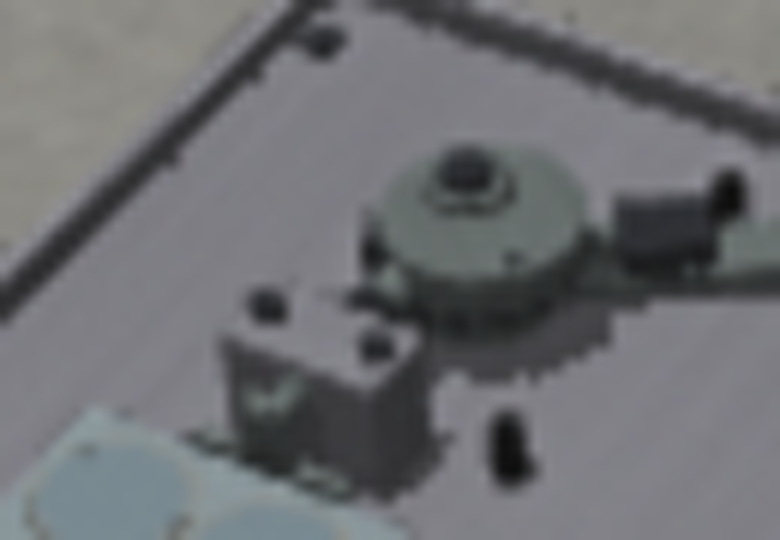

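The punch mark is at (514,259), the bolt at (466,172) and the disc centre near (480,211), at 12x with offset (245,200).

```bash
python3 - <<'E'
from h import *
c=dict(np.load('pics/s4.npz'))
k=dict(k=12,u0=245)
p=sh(c,514,259,.124,**k);d=sh(c,480,211,.124,**k);b=sh(c,466,172,.128,**k)
for v in(p,p-b,p-d,d,d-b):print(v,short(v))
E
```

```text
[-21.21152312  15.86596988] 53.203943395343956
[-22.57688108  16.14156709] 54.436748255670025
[-15.36909285  10.20988398] 56.403406040512444
[-5.84243027  5.65608589] 45.928451263976825
[-7.20778823  5.93168311] 50.54716749464132
```

```bash
python3 - <<'E'
from h import *
swing(-.665,.43,1,n=10)
swing(.43,-.5,1,n=3,out=False)
snap('side','s5')
a=cv2.resize(cv2.imread('pics/s5.png')[200:245,245:310],(780,540),interpolation=2)
cv2.imwrite('pics/c5.png',a); print(sense()['t'])
E
```

```text
phi -0.553 tang -2.9 rad 0.5 t 17.9
phi -0.454 tang -5.6 rad -0.0 t 18.2
phi -0.340 tang -3.3 rad 0.9 t 18.5
phi -0.227 tang -1.6 rad 1.2 t 18.8
phi -0.127 tang -6.5 rad 1.2 t 19.1
phi -0.012 tang -4.5 rad 2.8 t 19.3
phi 0.103 tang -1.3 rad 0.9 t 19.6
phi 0.213 tang -2.1 rad 0.8 t 19.9
phi 0.322 tang -2.5 rad 0.2 t 20.2
phi 0.433 tang -1.9 rad 0.7 t 20.5
22.1167
```

View pics/c5.png

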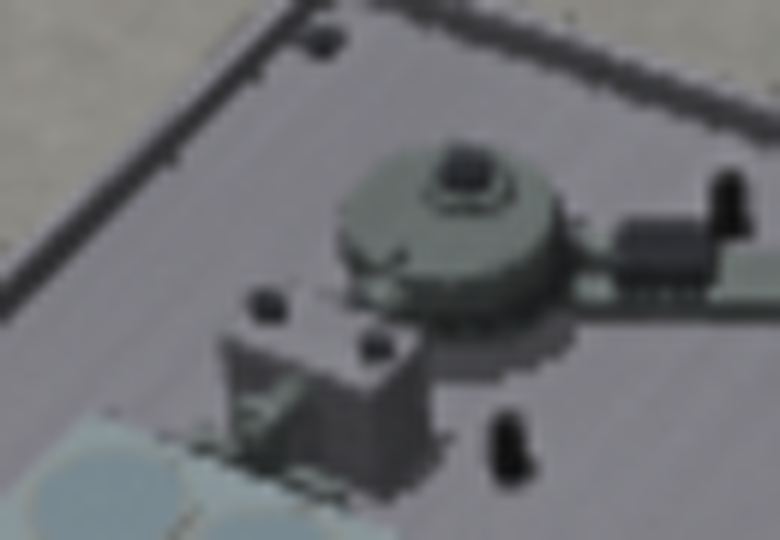

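The punch mark is at (394,257) and the bolt at (466,172), with the disc centre near (452,212). The plunger has been pushed in.

```bash
python3 - <<'E'
from h import *
c=dict(np.load('pics/s5.npz'))
k=dict(k=12,u0=245)
p=sh(c,394,257,.124,**k);d=sh(c,452,212,.124,**k);b=sh(c,466,172,.128,**k)
for v in(p,p-b,p-d,d,d-b):print(v,short(v))
print(sh(c,378,292,.118,**k),sh(dict(np.load('pics/s4.npz')),390,285,.118,**k))
E
```

```text
[ 2.20197746 28.06630467] 355.5139764296035
[ 0.8366195  28.34190188] 358.309187183341
[ 2.80676139 19.11605302] 351.6470902095642
[-0.60478393  8.95025165] 3.8656981804943285
[-1.97014189  9.22584886] 12.05422179973685
[ 2.99550101 33.9815979 ] [ 1.98430676 30.72377738]
```

The high point is within about 4° of the plunger, against a 16° tolerance. I'll let go, lift clear and check from above.

```bash
python3 - <<'E'
from h import *
command_gripper(.045)
p,o=pose(-.5,.26); move_l(p,.12)
p,o=pose(-.5,.26,r=.2); 
goto_joints([-1.175,.052,1.401,0,1.689,-.07]); wait(.5)
snap('top','t6')
a=cv2.imread('pics/t6.png')[155:270,225:365]; cv2.imwrite('pics/c6.png',cv2.resize(a,None,fx=5,fy=5,interpolation=2)); print(sense()['t'])
E
```

```text
26.175
```

View pics/c6.png

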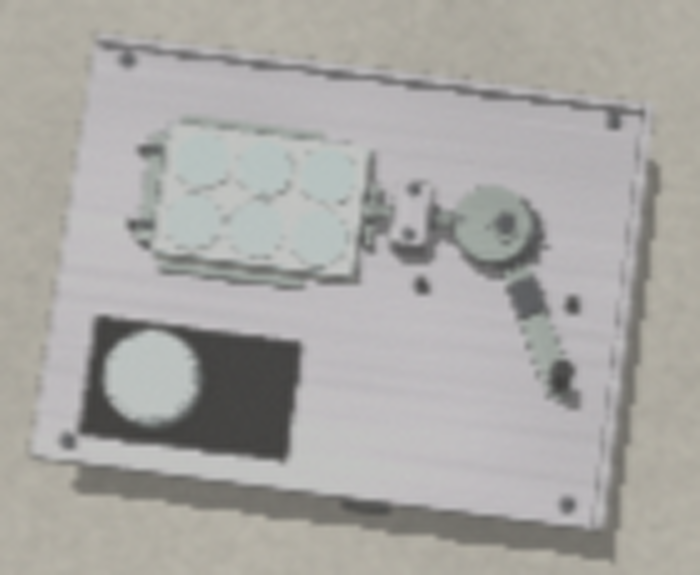

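The plate has moved about 8 crop pixels (roughly 4-5 mm) onto the stop. The disc centre (494,223) and bolt (507,224) line up with the plunger axis, and the robot is clear.

```bash
python3 -c "
from station import *
print(sign_off())"
```

```text
the job is handed in; nothing more can be done
None
```

The job is handed in at about 26 s of the 72 s allowed: the last pictures show the eccentric's high point within about 4° of the plunger and the plate against the end stop, with the lever released and the arm clear; the pad force could not be measured and no verdict came back.

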